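# Ratchet up a display stand by three clicks and show the boxed notebook on it

## Robot

A 7-joint arm with a two-finger parallel gripper is mounted at the origin on a cart in front of the work surface, level with it; the furniture and walls round the work are solid. World frame = base frame: x ahead of the robot, y to its left, z up, the work surface at z = 0. Lengths are in m, angles in rad, forces in N, time in s.
With the tool pointing down it reaches from about 0.375 to 0.925 m from the base axis. Payload 3.1 kg.
Tool frame: the origin (TCP) lies on the centre line of the jaws, within the pads' length; the fingertips stand 11 mm ahead of it and the grasp point (between the pads) lies 8 mm behind it; z points along the fingers, y is the line along which they close (so a half turn about z gives the same grasp; the last joint's range is limited). The gripper opens to 85 mm and grips with 20 to 120 N. Pads are 22 mm wide; open, the fingers measure 114 mm over their backs; the gripper's body (76 mm by 85 mm) begins 54 mm behind the grasp point. The pads swing forward as they close: fully open they stand 13 mm farther back than shut.
Start: joints at [-1.282, 0.383, 0.044, 1.598, -0.018, 1.161, -0.05], TCP at [0.245, 0.602, 0.215] pointing down, gripper open.
Joint ranges: [-2.61, 2.61], [-0.41, 2.15], [-1.48, 1.57], [0, 2.5], [-1.57, 4.71], [0.05, 1.97], [-2.85, 2.85]. Speed limits (rad/s): [2.79, 2.79, 3.14, 3.14, 3.14, 3.14, 3.14].

## Interface

Orientations are given as a rotation vector (axis times angle).
In Python, from plant import manip gives the robot as it stands.
- The arm moves only by the shell command python3 -m handwheel 'ROWS' [FORCE]. ROWS is JSON, a list of rows, each a list of 5 numbers: the shift along the tool's x, y, z in mm, then the turn about the tool's z in rad, then the finger opening in mm, from 0 to 85.4. A call has 1 to 10 rows; each row shifts and turns the commanded pose from where the row before left it, along the tool's axes as they then stand; what a row does not reach is not made up. A row lasts 1/10 s, in which the tool goes at most 50 mm and 8.59 degrees, less where a joint would pass 70% of its speed; a pose out of reach is approached as far as the arm can. A call is refused whole if a number of a shift passes 50 or a number of a turn 0.15, either way. A call with a gripper value outside its range is refused whole. The fingers move at their own pace and stop on an object; FORCE is the grip in N (left out, the last holds). Time passes only in rows, so rows that do not move let the fingers close. It gives the time, the measured TCP pose, the force, the opening and the grip force at its end, in the units of the state.
- manip.observe(): the state, without advancing time (a new reading comes with each control period).
- manip.snapshot(name): name is "scene" or "top" or "wrist"; returns a dict with "img" (420x560x3 uint8, blue, green, red), "intrinsics" (3x3 intrinsics, pixels), "view" (4x4, takes a point from world to camera coordinates). Camera axes: x right, y up, looking along -z (the intrinsics and any distortion apply to the point x, -y, -z); pixel columns grow to the right and rows downward; lengths in m; the calibration is good to about 2 mm. A picture is of the moment at which its call begins. There is no depth.
- manip.close_job(): hands the job in; it is judged then, once.
The state is a dict: "t": time; "joint_positions": joint angles; "qd": joint speeds; "effort": joint torques, N m; "ee_pos": TCP position; "ee_rot": TCP orientation; "ft_force": force on the tool from outside, world axes, zero at the start; "torque": the same for the moment, N m; "finger_gap": finger opening in m; "finger_force": force on a finger pad.
Only numpy, scipy, OpenCV 4.12 (cv2) and the standard library are available. Lean on these libraries where they do the work, as an engineer would, in place of code of your own. Each camera call takes 0.05 s, during which the arm holds its last target. There are 200 camera calls.

## Task

Raise the ratchet display stand by its lifting tab exactly three clicks, lower it gently until its pawl carries it without letting it drop or forcing it down, and let go. Then stand the boxed notebook from the table top (not the one on the pile at the back) upright and gently in the middle of the raised platform, its long side along the platform's long side, and let go of it. Leave the cups and the mug alone.

Things in the scene. Friction and masses are not known exactly. Their poses are not given: they have to be found in the camera images.
- stand: Foot of the ratchet display stand, fixed: aluminium plate 120 x 120 x 8 mm, closed white housing 62 x 58 mm up to z = 77 mm. Origin: centre of the underside, z up, x from the lifting tab towards the column, y along the platform's long side. Inside, unseen, a spring pawl is clamped at a height that differs from run to run; it cannot be let off, so a click cannot be taken back.
- column (a joint): Rise in m of the column with platform and tab (one piece, 0.45 kg, about 1 N friction, slides straight up, cannot turn): 0 fully down (the start), at most 0.078. Its five notches are 8 to 10 mm apart, unevenly. It rises freely for 0 to 23 mm until the first tooth meets the pawl. Dropping it faster than 0.15 m/s or loading the pawl with over 30 N harms it.
- platform (a point): Centre of the top face of the wooden platform, 110 (x) x 190 (y) x 8 mm, axes as the stand's; 90 mm above the stand's underside when fully down. Each tooth passing the pawl's roller adds a force that grows over 6 mm to about 8 N and is suddenly lost: the click. Some 2.5 mm above that the pawl is fully under the tooth (sooner it may slip back); lowered from there, the column soon stands rigidly on it.
- tab (a point): Grip point of the upright aluminium lifting tab, fixed to the column, 92 mm from its axis on the -x side. The tab is 14 mm thick in y, 26 mm long in x; its top is 15 mm above this point, this point 18 mm above the platform's top. The platform's front edge is 24 mm behind the tab. Pinch it from above across its thickness (y) and lift straight up.
- notebook: Boxed notebook standing upright on the table top by itself (a like one on the pile at the back is not meant), chequered, 31 mm thick (x), 151 mm long (y), 200 mm high (z), about 0.3 kg, loose; origin at the centre of its underside. Grasp across its thickness near the top.
- cup_far: Small terracotta cup without handle, 79 mm wide, 76 mm high, beyond the work; origin at the centre of its underside. A bystander.
- cup_near: Small terracotta cup without handle, 76 mm wide, 73 mm high, between the robot and the work; origin at the centre of its underside. A bystander.
- mug: Terracotta mug with a ring handle, 105 x 154 x 87 mm, beyond the work; origin under its middle. A bystander.
Not all that is in view belongs to the job. Of the things that look like the notebook, take the one that is farthest from the robot's base at the start.

How it is judged:
On the way:
1. the column stands with its third tooth on the pawl (three clicks), let go (contact force between tooth3 and pawl_tip above 1.5 N and contact force between the fingers and column below 0.1 N), for 0.2 s.
At the end, for the whole second after the job is handed in: The column rests with its third tooth on the pawl (three clicks up, neither more nor fewer), and the notebook stands on the platform at rest, upright within 0.08 rad, within 30 mm of its middle in both directions and within 0.2 rad of its long side; column and notebook are let go (all of step 1 and x of notebook in the frame of platform between -0.03 and 0.03 m and y of notebook in the frame of platform between -0.03 and 0.03 m and z of notebook in the frame of platform between -0.004 and 0.006 m and angle between notebook's own z axis and vertical below 0.08 rad and angle between the y axis of notebook and the y axis of platform, either way round below 0.2 rad and contact force between notebook and column above 1 N and contact force between the fingers and notebook below 0.1 N and linear speed of notebook below 0.02 m/s); the robot touches nothing.
It fails at once if the column drops (faster than 0.15 m/s downwards) (velocity of joint column below -0.15 m/s).
It fails at once if the pawl is loaded with more than 30 N (contact force between column and pawl above 30 N).
It fails at once if the notebook is pressed on the platform with more than 25 N (contact force between notebook and column above 25 N).
It fails at once if a cup or the mug is moved by more than 15 mm (distance of any of cup_far, cup_near, mug from where it was at the start of the episode above 0.015 m).
It also fails if it takes over 72 s, if anything falls off the work surface, if the arm or the gripper's body presses on something with over 40 N, if the wrist force passes 120 N, or if a joint passes its speed limit or range.

## Working session

There is one attempt and no reset: what is moved stays moved. The work goes in short steps, Python scripts to look and compute and a shell command to move; the robot and the scene stay as the last step left them, time stands still between calls to the robot, and variables do not carry over. Pictures are saved under pics/ and viewed, at most 10 in all, crops included, and the job is handed in when it is done.

```bash
ls; mkdir -p pics; python3 - <<'E'
from plant import manip
import cv2,numpy as np
np.set_printoptions(precision=4,suppress=True)
s=manip.observe();print(s)
for n in("scene","top"):
    d=manip.snapshot(n);cv2.imwrite(f"pics/{n}0.png",d["img"]);np.savez(f"pics/{n}0.npz",**d);print(n,d["intrinsics"],d["view"],d.keys())
E
```

```text
pics
{'t': 0.0, 'joint_positions': array([-1.2818,  0.3838,  0.0438,  1.5996, -0.0179,  1.1612, -0.0499]), 'qd': array([ 0.0008,  0.0003, -0.0011,  0.0013,  0.0009,  0.0023, -0.0013]), 'effort': array([  0.0002, -43.3457,   1.0245, -24.9509,   0.0106,   0.0113,
        -0.    ]), 'ee_pos': array([0.2448, 0.6011, 0.2138]), 'ee_rot': array([-0.6036, -3.0827,  0.0041]), 'ft_force': array([-0.0365,  0.6654, -0.1033]), 'torque': array([ 0.0352, -0.0255, -0.0582]), 'finger_force': 0.0, 'finger_gap': 0.08522144511622787}
scene [[486.1458   0.     284.015 ]
 [  0.     486.1458 208.0997]
 [  0.       0.       1.    ]] [[ 0.7366 -0.6763  0.0017 -0.4018]
 [ 0.3283  0.3597  0.8734 -0.2832]
 [-0.5913 -0.6428  0.4871 -0.9744]
 [ 0.      0.      0.      1.    ]] dict_keys(['img', 'intrinsics', 'view'])
top [[407.1619   0.     280.381 ]
 [  0.     407.1619 208.9318]
 [  0.       0.       1.    ]] [[-0.0103 -0.9999 -0.0134  0.0178]
 [ 0.9852 -0.0125  0.1712 -0.5877]
 [-0.1714 -0.0115  0.9851 -1.0032]
 [ 0.      0.      0.      1.    ]] dict_keys(['img', 'intrinsics', 'view'])
```

View pics/scene0.png

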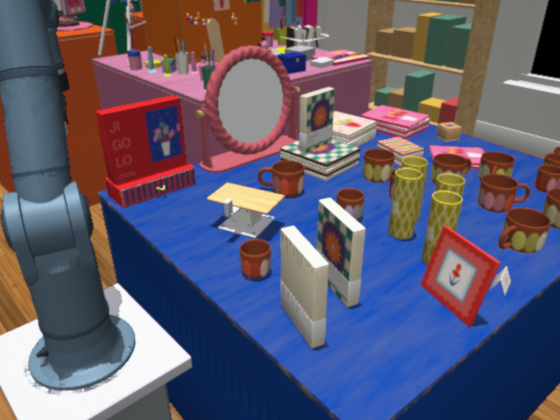

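View pics/top0.png

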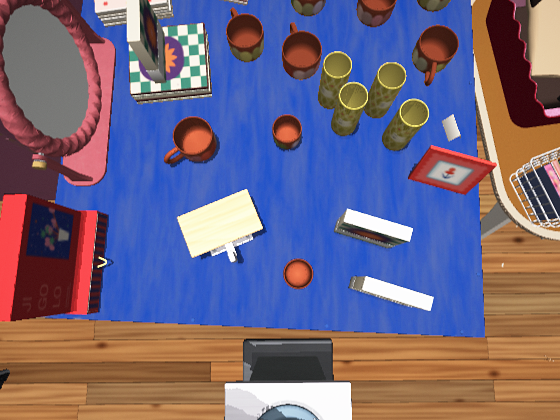

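The scene view shows the stand (wood platform about 247,200; tab about 228,208). In the top view the platform is at about (220,223) and the tab at (231,253). The target is the farther of the two free-standing notebooks, at top view (375,227); the nearer one is at (392,293), the near cup at (298,273).

```bash
cat > h.py <<'E'
import cv2,numpy as np
np.set_printoptions(precision=4,suppress=True)
def ray(d,px,z):
    px=np.atleast_2d(px).astype(float);K=d["intrinsics"];V=d["view"]
    c=np.c_[(px[:,0]-K[0,2])/K[0,0],-(px[:,1]-K[1,2])/K[1,1],-np.ones(len(px))]
    r=c@V[:3,:3];o=-V[:3,:3].T@V[:3,3]
    return o+r*((z-o[2])/r[:,2])[:,None]
def proj(d,P):
    P=np.atleast_2d(P);c=P@d["view"][:3,:3].T+d["view"][:3,3];K=d["intrinsics"]
    return np.c_[K[0,0]*c[:,0]/-c[:,2]+K[0,2],K[1,1]*-c[:,1]/-c[:,2]+K[1,2]]
def comp(mask,roi):
    m=np.zeros_like(mask);x0,y0,x1,y1=roi;m[y0:y1,x0:x1]=mask[y0:y1,x0:x1]
    m=cv2.morphologyEx(m,cv2.MORPH_OPEN,np.ones((2,2),np.uint8))
    cs,_=cv2.findContours(m,cv2.RETR_EXTERNAL,cv2.CHAIN_APPROX_NONE)
    return max(cs,key=cv2.contourArea)[:,0]
def rect(d,c,z):
    P=ray(d,c,z)[:,:2]*1000
    (x,y),(w,h),a=cv2.minAreaRect(P.astype(np.float32))
    return x,y,w,h,a
E
python3 - <<'E'
from h import *
d=np.load("pics/top0.npz");hsv=cv2.cvtColor(d["img"],cv2.COLOR_BGR2HSV)
wood=cv2.inRange(hsv,(15,40,120),(35,200,255)); white=cv2.inRange(hsv,(0,0,215),(180,45,255))
print("platform",rect(d,comp(wood,(170,180,270,262)),.09))
print("nb",rect(d,comp(white,(330,200,420,250)),.2))
print("near nb",rect(d,comp(white,(345,270,440,315)),.2))
im=d["img"]
a=cv2.resize(im[180:270,170:270],None,fx=4,fy=4,interpolation=cv2.INTER_CUBIC);b=cv2.resize(im[190:315,330:440],None,fx=3.5,fy=3.5,interpolation=cv2.INTER_CUBIC)
h=max(a.shape[0],b.shape[0]);f=lambda x:cv2.copyMakeBorder(x,0,h-x.shape[0],0,0,0)
cv2.imwrite("pics/crop.png",np.hstack([f(a),f(b)]))
red=cv2.inRange(hsv,(0,120,60),(10,255,255))
for n,r,z in(("cupn",(280,255,318,292),.073),("cupf",(268,110,306,152),.076),("mug",(160,112,220,170),.087)):print(n,rect(d,comp(red,r),z))
E
```

```text
platform (582.1516723632812, 173.88778686523438, 27.407697677612305, 186.58546447753906, 18.135683059692383)
nb (522.379150390625, -206.36123657226562, 149.51132202148438, 30.94389533996582, 72.17855834960938)
near nb (374.8762512207031, -240.12562561035156, 149.2408447265625, 30.98273468017578, 72.10840606689453)
cupn (421.17620849609375, -33.08424377441406, 70.53377532958984, 70.779052734375, 19.584394454956055)
cupf (792.3682250976562, -9.64834213256836, 76.21098327636719, 80.12251281738281, 61.6324348449707)
mug (765.945556640625, 241.67945861816406, 118.61183166503906, 132.4981689453125, 3.2675039768218994)
```

View pics/crop.png

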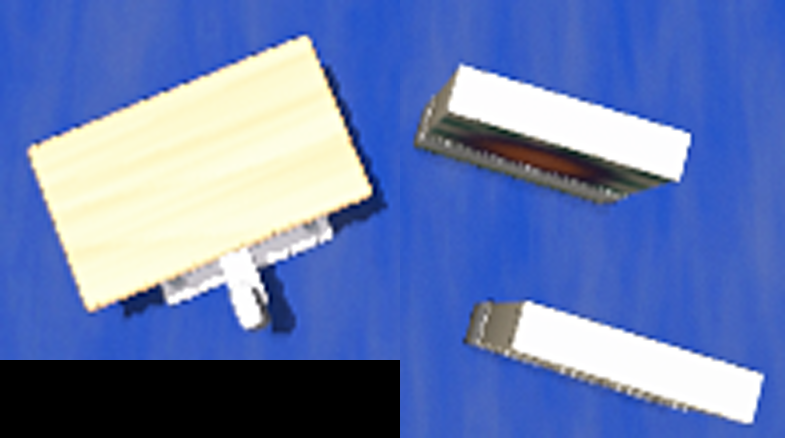

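The crop shows clear platform corners at crop (30,148), (306,36), (371,196) and (90,310), the tab top around (250,290), and the notebook's white top, which was measured cleanly. The platform mask was bad, so I use the corners.

```bash
python3 - <<'E'
from h import *
from plant import manip
from scipy.spatial.transform import Rotation as R
d=np.load("pics/top0.npz")
c=np.array([(30,148),(306,36),(371,196),(90,310)])
c=(c+.5)/4-.5+np.array([170,180])
P=ray(d,c,.09)[:,:2]*1000;print(P)
L,Rr=(P[0]+P[3])/2,(P[1]+P[2])/2;F,B=(P[2]+P[3])/2,(P[0]+P[1])/2
ctr=P.mean(0);y=L-Rr;x=B-F
print("ctr",ctr,"len",np.hypot(*y),np.hypot(*x),"yaw",np.degrees(np.arctan2(-y[0],y[1])),np.degrees(np.arctan2(x[1],x[0])))
a=np.arctan2(-y[0],y[1])+np.arctan2(x[1],x[0]);a/=2
t=ctr-92*np.array([np.cos(a),np.sin(a)]);print("tab pred",t)
t3=ray(d,(np.array([(250,290)])+.5)/4-.5+[170,180],.123)*1000;print("tab seen",t3)
s=np.load("pics/scene0.npz");print("in scene",proj(s,[*t/1000,.123]),proj(s,[*ctr/1000,.09]))
# scene check of platform
hsv=cv2.cvtColor(s["img"],cv2.COLOR_BGR2HSV);m=cv2.inRange(hsv,(15,50,120),(35,200,255))
k=comp(m,(195,175,300,220));print(cv2.approxPolyDP(k.reshape(-1,1,2),5,True)[:,0].tolist(),"exp",proj(s,np.c_[P/1000,np.full(4,.09)]))
o=manip.observe();M=R.from_rotvec(o["ee_rot"]).as_matrix();print(M, "yaw of tool y",np.degrees(np.arctan2(M[1,1],M[0,1])))
E
```

```text
[[564.8711 268.0775]
 [634.0102  96.2646]
 [532.2332  55.6358]
 [464.0717 227.8951]]
ctr [548.7966 161.9683] len 185.227626821309 109.05005192707596 yaw 21.754270551117653 21.747892950228675
tab pred [463.3467 127.8754]
tab seen [[472.9313 125.6195 123.    ]]
in scene [[227.8467 199.5331]] [[245.751  195.9773]]
[[209, 200], [231, 198], [233, 206], [268, 213], [284, 196], [228, 184]] exp [[227.545  181.9321]
 [284.0969 194.5051]
 [266.0798 211.8187]
 [207.0421 197.3841]]
[[-0.9262  0.3771 -0.0008]
 [ 0.3771  0.9262 -0.0023]
 [-0.0001 -0.0024 -1.    ]] yaw of tool y 67.84542149066225
```

```bash
python3 -m handwheel '[[-19.5,-38.3,-14.3,0,85],[-19.5,-38.3,-14.3,0,85],[-19.5,-38.3,-14.3,0,85],[-19.5,-38.3,-14.3,0,85],[-19.5,-38.3,-14.3,0,85],[-19.5,-38.3,-14.3,0,85],[-19.5,-38.3,-14.3,0,85]]' 40
python3 -m handwheel '[[-41,-14.6,19,0,85],[-41,-14.6,19,0,85],[-41,-14.6,19,0,85],[-41,-14.6,19,0,85],[-41,-14.6,19,0,85],[-41,-14.6,19,0,85]]'
python3 -m handwheel '[[0,0,0,-0.128,85],[0,0,0,-0.128,85],[0,0,0,-0.128,85],[0,0,0,-0.128,85],[0,0,0,-0.128,85],[0,0,0,-0.126,85],[0,0,0,0,85],[0,0,0,0,85]]'
python3 - <<'E'
from h import *
from plant import manip
from scipy.spatial.transform import Rotation as R
d=manip.snapshot("wrist");cv2.imwrite("pics/w1.png",d["img"]);np.savez("pics/w1.npz",**d)
o=manip.observe();M=R.from_rotvec(o["ee_rot"]).as_matrix();print(o["t"],o["ee_pos"],M,o["joint_positions"],o["ft_force"])
print(proj(d,[[.4633,.1279,.123],[.5488,.1620,.09]]))
E
```

```text
t: 0.8
ee_pos: [0.2703, 0.3, 0.3152]
ee_rot: [-0.604, -3.083, 0.001]
ft_force: [0.7, -0.4, 0.6]
finger_gap: 0.0851
finger_force: 0.0
t: 1.4
ee_pos: [0.4659, 0.1269, 0.2005]
ee_rot: [-0.603, -3.083, -0.001]
ft_force: [0.8, 1.3, -0.9]
finger_gap: 0.085
finger_force: 0.0
t: 2.2
ee_pos: [0.4649, 0.1282, 0.201]
ee_rot: [0.588, -3.085, 0.0]
ft_force: [-0.1, -0.8, -0.8]
finger_gap: 0.0849
finger_force: 0.0
2.25 [0.465  0.1282 0.201 ] [[-0.9298 -0.3681 -0.0005]
 [-0.3681  0.9298 -0.0002]
 [ 0.0005 -0.     -1.    ]] [-0.8256  0.0724  0.4945  2.0246 -0.0395  1.054   1.6351] [-0.2031  0.7346 -0.329 ]
[[276.1997 214.5345]
 [276.4697 293.7967]]
```

View pics/w1.png

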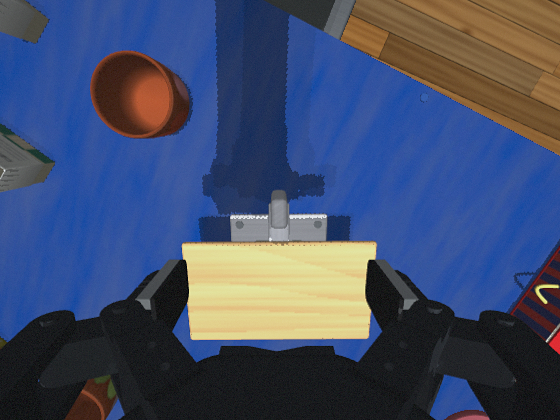

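The wrist view shows the platform square to the image (front edge about row 243, back row 339, columns 182–377) and the tab at column ~279, about 3 px off the prediction. I'll refine from this view.

```bash
python3 - <<'E'
from h import *
d=np.load("pics/w1.npz");hsv=cv2.cvtColor(d["img"],cv2.COLOR_BGR2HSV)
m=cv2.inRange(hsv,(12,50,110),(35,200,255));k=comp(m,(175,240,385,345))
q=cv2.approxPolyDP(k.reshape(-1,1,2),6,True)[:,0];print(q.tolist())
P=ray(d,k,.09)[:,:2]*1000;print(rect(d,k,.09))
# tab columns
g=cv2.inRange(hsv,(0,0,60),(180,60,255));c=comp(g[:,:],(262,180,296,212));print(c.min(0),c.max(0))
x0,x1=c[c[:,1]>196][:,0].min(),c[c[:,1]>196][:,0].max()
print(ray(d,[[(x0+x1)/2,208]],.123)*1000, ray(d,[[279.5,291]],.09)*1000,ray(d,[[(x0+x1)/2,c[:,1].min()]],.123)*1000)
E
```

```text
[[376, 243], [184, 244], [192, 339], [367, 339], [367, 265]]
(546.9761352539062, 165.00564575195312, 109.55665588378906, 187.54037475585938, 22.15004539489746)
[270 191] [289 212]
[[457.1717 128.3653 123.    ]] [[544.7559 163.6713  90.    ]] [[444.1025 123.1467 123.    ]]
```

```bash
python3 -m handwheel '[[2.2,1.5,24,0,70],[2.1,1.5,24,0,60],[0,0,24,0,50],[0,0,16,0,45],[0,0,10,0,40],[0,0,0,0,40]]' 40
python3 -m handwheel '[[0,0,0,0,24],[0,0,0,0,20],[0,0,0,0,20],[0,0,0,0,20]]' 
python3 -m handwheel '[[0,0,0,0,10],[0,0,0,0,8],[0,0,0,0,8],[0,0,0,0,8],[0,0,0,0,8]]' 50
```

```text
t: 2.85
ee_pos: [0.459, 0.129, 0.102]
ee_rot: [0.59, -3.083, 0.002]
ft_force: [0.2, -0.2, 0.0]
finger_gap: 0.0398
finger_force: 0.0
t: 3.25
ee_pos: [0.4607, 0.1298, 0.104]
ee_rot: [-0.592, 3.084, 0.001]
ft_force: [0.1, -0.5, 0.0]
finger_gap: 0.0201
finger_force: 0.0
t: 3.75
ee_pos: [0.4611, 0.1285, 0.104]
ee_rot: [-0.591, 3.084, -0.001]
ft_force: [-0.9, -3.0, 6.1]
finger_gap: 0.0115
finger_force: 49.0
```

```bash
python3 -m handwheel '[[0,0,-1,0,8],[0,0,-1,0,8]]' | egrep 'pos|ft|gap'
python3 -m handwheel '[[0,0,-1,0,8],[0,0,-1,0,8]]' | egrep 'pos|ft|gap'
python3 -m handwheel '[[0,0,-1,0,8],[0,0,0,0,8]]' | egrep 'pos|ft|gap'
python3 -m handwheel '[[0,0,-1,0,8],[0,0,0,0,8]]' | egrep 'pos|ft|gap'
python3 -m handwheel '[[0,0,-1,0,8],[0,0,0,0,8]]' | egrep 'pos|ft|gap'
```

```text
ee_pos: [0.4611, 0.1285, 0.1048]
ft_force: [4.3, -3.4, -5.9]
finger_gap: 0.0112
ee_pos: [0.4611, 0.1286, 0.1067]
ft_force: [4.6, -3.6, -5.1]
finger_gap: 0.0108
ee_pos: [0.4611, 0.1286, 0.1078]
ft_force: [4.0, -3.1, -3.6]
finger_gap: 0.0111
ee_pos: [0.4611, 0.1285, 0.1087]
ft_force: [4.1, -2.6, -4.1]
finger_gap: 0.0117
ee_pos: [0.4611, 0.1285, 0.1097]
ft_force: [4.3, -2.9, -4.8]
finger_gap: 0.0116
```

```bash
f(){ egrep 'pos|ft' | tr '\n' ' '; echo; }
python3 -m handwheel '[[0,0,-1,0,8],[0,0,0,0,8]]' |f
python3 -m handwheel '[[0,0,-1,0,8],[0,0,0,0,8]]' |f
python3 -m handwheel '[[0,0,-1,0,8],[0,0,0,0,8]]' |f
python3 -m handwheel '[[0,0,-1,0,8],[0,0,0,0,8]]' |f
python3 -m handwheel '[[0,0,-1,0,8],[0,0,0,0,8]]' |f
python3 -m handwheel '[[0,0,-1,0,8],[0,0,0,0,8]]' |f
python3 -m handwheel '[[0,0,-1,0,8],[0,0,0,0,8]]' |f
python3 -m handwheel '[[0,0,-1,0,8],[0,0,0,0,8]]' |f
```

```text
ee_pos: [0.4611, 0.1285, 0.1107] ft_force: [5.5, -3.2, -4.4] 
ee_pos: [0.461, 0.1285, 0.1117] ft_force: [4.6, -3.5, -4.2] 
ee_pos: [0.4611, 0.1285, 0.1127] ft_force: [4.8, -3.5, -4.2] 
ee_pos: [0.4611, 0.1285, 0.1137] ft_force: [4.4, -3.5, -5.3] 
ee_pos: [0.461, 0.1285, 0.1147] ft_force: [4.6, -3.9, -4.9] 
ee_pos: [0.4611, 0.1286, 0.1158] ft_force: [5.1, -2.6, -3.5] 
ee_pos: [0.4611, 0.1285, 0.1167] ft_force: [4.8, -2.4, -4.9] 
ee_pos: [0.4611, 0.1285, 0.1177] ft_force: [4.1, -3.6, -4.6]
```

```bash
f(){ egrep 'pos|ft' | tr '\n' ' '; echo; }
python3 -m handwheel '[[0,0,-1,0,8],[0,0,0,0,8]]' |f
python3 -m handwheel '[[0,0,-1,0,8],[0,0,0,0,8]]' |f
python3 -m handwheel '[[0,0,-1,0,8],[0,0,0,0,8]]' |f
python3 -m handwheel '[[0,0,-1,0,8],[0,0,0,0,8]]' |f
python3 -m handwheel '[[0,0,-1,0,8],[0,0,0,0,8]]' |f
python3 -m handwheel '[[0,0,-1,0,8],[0,0,0,0,8]]' |f
python3 -m handwheel '[[0,0,-1,0,8],[0,0,0,0,8]]' |f
python3 -m handwheel '[[0,0,-1,0,8],[0,0,0,0,8]]' |f
```

```text
ee_pos: [0.4611, 0.1285, 0.1187] ft_force: [4.5, -3.3, -4.4] 
ee_pos: [0.461, 0.1285, 0.1197] ft_force: [4.5, -3.4, -4.1] 
ee_pos: [0.4611, 0.1285, 0.1207] ft_force: [5.0, -3.6, -3.7] 
ee_pos: [0.4611, 0.1286, 0.1217] ft_force: [4.7, -4.0, -4.8] 
ee_pos: [0.4611, 0.1285, 0.1224] ft_force: [5.1, -3.7, -6.7] 
ee_pos: [0.4611, 0.1285, 0.123] ft_force: [5.8, -1.7, -9.0] 
ee_pos: [0.461, 0.1285, 0.1238] ft_force: [7.1, -1.8, -10.6] 
ee_pos: [0.461, 0.1285, 0.1246] ft_force: [7.2, -2.6, -11.5]
```

```bash
f(){ egrep 'pos|ft' | tr '\n' ' '; echo; }
python3 -m handwheel '[[0,0,-1,0,8],[0,0,0,0,8]]' |f
python3 -m handwheel '[[0,0,-1,0,8],[0,0,0,0,8]]' |f
python3 -m handwheel '[[0,0,-1,0,8],[0,0,0,0,8]]' |f
python3 -m handwheel '[[0,0,-1,0,8],[0,0,0,0,8]]' |f
python3 -m handwheel '[[0,0,-1,0,8],[0,0,0,0,8]]' |f
python3 -m handwheel '[[0,0,-1,0,8],[0,0,0,0,8]]' |f
python3 -m handwheel '[[0,0,-1,0,8],[0,0,0,0,8]]' |f
```

```text
ee_pos: [0.4611, 0.1285, 0.1255] ft_force: [7.9, -1.6, -12.3] 
ee_pos: [0.4611, 0.1285, 0.1266] ft_force: [7.0, -3.0, -11.8] 
ee_pos: [0.461, 0.1285, 0.1283] ft_force: [5.6, -2.9, -6.2] 
ee_pos: [0.4611, 0.1286, 0.1303] ft_force: [2.9, -3.8, -0.6] 
ee_pos: [0.461, 0.1286, 0.1309] ft_force: [4.9, -3.7, -5.1] 
ee_pos: [0.461, 0.1286, 0.1315] ft_force: [5.6, -2.7, -6.5] 
ee_pos: [0.461, 0.1285, 0.1321] ft_force: [7.0, -2.5, -9.4]
```

First click at z≈0.128; the second ramp has begun.

```bash
f(){ egrep 'pos|ft' | tr '\n' ' '; echo; }
python3 -m handwheel '[[0,0,-1,0,8],[0,0,0,0,8]]' |f
python3 -m handwheel '[[0,0,-1,0,8],[0,0,0,0,8]]' |f
python3 -m handwheel '[[0,0,-1,0,8],[0,0,0,0,8]]' |f
python3 -m handwheel '[[0,0,-1,0,8],[0,0,0,0,8]]' |f
python3 -m handwheel '[[0,0,-1,0,8],[0,0,0,0,8]]' |f
python3 -m handwheel '[[0,0,-1,0,8],[0,0,0,0,8]]' |f
python3 -m handwheel '[[0,0,-1,0,8],[0,0,0,0,8]]' |f
```

```text
ee_pos: [0.461, 0.1285, 0.1329] ft_force: [8.5, -3.4, -11.1] 
ee_pos: [0.4611, 0.1285, 0.1337] ft_force: [7.6, -3.3, -12.3] 
ee_pos: [0.461, 0.1285, 0.1346] ft_force: [8.5, -2.7, -12.6] 
ee_pos: [0.461, 0.1285, 0.1357] ft_force: [7.9, -2.6, -11.1] 
ee_pos: [0.461, 0.1285, 0.1374] ft_force: [5.7, -3.7, -5.7] 
ee_pos: [0.4611, 0.1286, 0.1393] ft_force: [3.2, -4.2, -0.9] 
ee_pos: [0.461, 0.1285, 0.14] ft_force: [4.9, -3.7, -4.0]
```

Second click at z≈0.137.

```bash
f(){ egrep 'pos|ft' | tr '\n' ' '; echo; }
python3 -m handwheel '[[0,0,-1,0,8],[0,0,0,0,8]]' |f
python3 -m handwheel '[[0,0,-1,0,8],[0,0,0,0,8]]' |f
python3 -m handwheel '[[0,0,-1,0,8],[0,0,0,0,8]]' |f
python3 -m handwheel '[[0,0,-1,0,8],[0,0,0,0,8]]' |f
python3 -m handwheel '[[0,0,-1,0,8],[0,0,0,0,8]]' |f
python3 -m handwheel '[[0,0,-1,0,8],[0,0,0,0,8]]' |f
```

```text
ee_pos: [0.4611, 0.1286, 0.1407] ft_force: [6.0, -3.2, -5.2] 
ee_pos: [0.461, 0.1285, 0.1412] ft_force: [6.4, -2.2, -8.7] 
ee_pos: [0.461, 0.1285, 0.1419] ft_force: [6.3, -3.1, -10.4] 
ee_pos: [0.461, 0.1285, 0.1427] ft_force: [8.3, -3.0, -11.0] 
ee_pos: [0.461, 0.1285, 0.1436] ft_force: [7.5, -2.9, -12.5] 
ee_pos: [0.461, 0.1285, 0.1445] ft_force: [8.1, -2.5, -12.8]
```

```bash
f(){ egrep 'pos|ft' | tr '\n' ' '; echo; }
python3 -m handwheel '[[0,0,-1,0,8],[0,0,0,0,8]]' |f
python3 -m handwheel '[[0,0,-1,0,8],[0,0,0,0,8]]' |f
python3 -m handwheel '[[0,0,-0.5,0,8],[0,0,0,0,8]]' |f
python3 -m handwheel '[[0,0,0,0,8],[0,0,0,0,8]]' |f
```

```text
ee_pos: [0.461, 0.1285, 0.1459] ft_force: [6.6, -2.9, -9.2] 
ee_pos: [0.461, 0.1285, 0.1479] ft_force: [4.4, -4.6, -1.4] 
ee_pos: [0.461, 0.1286, 0.1488] ft_force: [3.1, -4.3, -1.7] 
ee_pos: [0.461, 0.1285, 0.1488] ft_force: [3.9, -3.2, -1.6]
```

```bash
f(){ egrep 'pos|ft' | tr '\n' ' '; echo; }
python3 -m handwheel '[[0,0,-1,0,8],[0,0,0,0,8]]' |f
python3 -m handwheel '[[0,0,-0.5,0,8],[0,0,0,0,8]]' |f
python3 -m handwheel '[[0,0,0.5,0,8],[0,0,0,0,8]]' |f
python3 -m handwheel '[[0,0,0.5,0,8],[0,0,0,0,8]]' |f
python3 -m handwheel '[[0,0,0.5,0,8],[0,0,0,0,8]]' |f
python3 -m handwheel '[[0,0,0.5,0,8],[0,0,0,0,8]]' |f
```

```text
ee_pos: [0.461, 0.1285, 0.1493] ft_force: [5.1, -3.7, -5.6] 
ee_pos: [0.461, 0.1285, 0.1494] ft_force: [5.8, -3.4, -6.5] 
ee_pos: [0.461, 0.1286, 0.1492] ft_force: [6.4, -3.6, -5.2] 
ee_pos: [0.461, 0.1285, 0.149] ft_force: [4.7, -3.7, -3.5] 
ee_pos: [0.461, 0.1286, 0.1488] ft_force: [4.1, -4.8, -1.7] 
ee_pos: [0.4611, 0.1286, 0.1487] ft_force: [2.8, -4.3, 0.8]
```

```bash
f(){ egrep 'pos|ft' | tr '\n' ' '; echo; }
python3 -m handwheel '[[0,0,-1,0,8],[0,0,-1,0,8],[0,0,0,0,8]]' |f
python3 -m handwheel '[[0,0,-1,0,8],[0,0,0,0,8],[0,0,0,0,8]]' |f
python3 -m handwheel '[[0,0,0.5,0,8],[0,0,0.5,0,8],[0,0,0.5,0,8],[0,0,0.5,0,8],[0,0,0,0,8]]' |f
python3 -m handwheel '[[0,0,0.5,0,8],[0,0,0.5,0,8],[0,0,0,0,8]]' |f
python3 -m handwheel '[[0,0,0.5,0,8],[0,0,0,0,8]]' |f
python3 -m handwheel '[[0,0,0.5,0,8],[0,0,0,0,8]]' |f
python3 -m handwheel '[[0,0,0.5,0,8],[0,0,0,0,8]]' |f
```

```text
ee_pos: [0.461, 0.1285, 0.1495] ft_force: [7.0, -2.7, -7.4] 
ee_pos: [0.461, 0.1285, 0.15] ft_force: [6.4, -2.9, -8.8] 
ee_pos: [0.461, 0.1286, 0.149] ft_force: [4.3, -3.6, -3.3] 
ee_pos: [0.461, 0.1285, 0.1486] ft_force: [3.6, -2.9, 1.2] 
ee_pos: [0.461, 0.1286, 0.1485] ft_force: [1.8, -4.4, 3.0] 
ee_pos: [0.4611, 0.1285, 0.1483] ft_force: [1.6, -4.2, 5.0] 
ee_pos: [0.461, 0.1286, 0.1482] ft_force: [0.0, -5.8, 7.7]
```

Standing rigidly on the pawl. I relax the push, let go and back off.

```bash
f(){ egrep 'pos|ft|gap|force' | tr '\n' ' '; echo; }
python3 -m handwheel '[[0,0,-0.5,0,8],[0,0,-0.5,0,8],[0,0,-0.5,0,8],[0,0,0,0,8],[0,0,0,0,8]]' |f
python3 -m handwheel '[[0,0,0,0,14],[0,0,0,0,18],[0,0,0,0,24],[0,0,0,0,30],[0,0,0,0,36],[0,0,0,0,40]]' |f
python3 -m handwheel '[[0,0,-20,0,40],[0,0,-40,0,60],[0,0,-40,0,80],[0,0,-30,0,85],[0,0,0,0,85],[0,0,0,0,85]]' |f
python3 - <<'E'
from h import *
from plant import manip
d=manip.snapshot("scene");cv2.imwrite("pics/s2.png",d["img"][140:280,170:330].repeat(4,0).repeat(4,1));np.savez("pics/s2.npz",**d)
d=manip.snapshot("wrist");np.savez("pics/w2.npz",**d)
hsv=cv2.cvtColor(d["img"],cv2.COLOR_BGR2HSV);m=cv2.inRange(hsv,(12,50,110),(35,200,255));k=comp(m,(150,200,410,400))
for z in(.12,.125,.13,.135,.14):print(z,rect(d,k,z))
o=manip.observe();print(o["t"],o["joint_positions"],o["ee_pos"],cv2.boundingRect(k))
E
```

```text
ee_pos: [0.461, 0.1286, 0.1487] ft_force: [2.8, -4.9, 1.3] finger_gap: 0.0114 finger_force: 50.9 
ee_pos: [0.4597, 0.1299, 0.1481] ft_force: [0.1, -0.5, -0.2] finger_gap: 0.04 finger_force: 0.0 
ee_pos: [0.4603, 0.1298, 0.2788] ft_force: [-0.3, -0.5, -0.3] finger_gap: 0.0847 finger_force: 0.0 
0.12 (554.460693359375, 168.10256958007812, 114.86609649658203, 196.74014282226562, 22.04433250427246)
0.125 (551.964111328125, 167.10476684570312, 113.048095703125, 193.62631225585938, 22.044326782226562)
0.13 (549.4675903320312, 166.10693359375, 111.23003387451172, 190.51242065429688, 22.044342041015625)
0.135 (546.9710693359375, 165.109130859375, 109.41201782226562, 187.39852905273438, 22.044336318969727)
0.14 (544.474609375, 164.11134338378906, 107.593994140625, 184.28469848632812, 22.04433822631836)
17.75 [-0.8504 -0.0215  0.4879  1.9426  0.0108  1.2208  1.5839] [0.459  0.1293 0.2768] (189, 236, 176, 90)
```

View pics/s2.png

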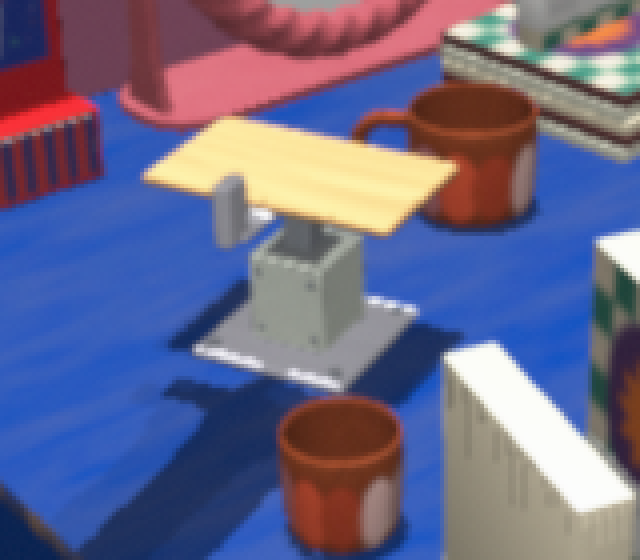

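The column stays up (platform top ≈0.134 m) and released. Next, go above the notebook.

```bash
f(){ egrep 'pos|ft|gap|force' | tr '\n' ' '; echo; }
python3 -m handwheel '[[8.1,-41.9,-4,0,85],[8.1,-41.9,-4,0,85],[8.1,-41.9,-4,0,85],[8.1,-41.9,-4,0,85],[8.1,-41.9,-4,0,85],[8.1,-41.9,-4,0,85],[8.1,-41.9,-4,0,85],[8.1,-41.9,-4,0,85]]' |f
python3 -m handwheel '[[0,0,0,0.141,85],[0,0,0,0.141,85],[0,0,0,0.141,85],[0,0,0,0.141,85],[0,0,0,0.141,85],[0,0,0,0.141,85],[0,0,0,0.141,85],[0,0,0,0.141,85]]' |f
python3 -m handwheel '[[0,0,0,0.141,85],[0,0,0,0.141,85],[0,0,0,0.141,85],[0,0,0,0.141,85],[0,0,0,0.141,85],[0,0,0,0.141,85],[0,0,0,0.141,85],[0,0,0,0.141,85],[0,0,0,0,85],[0,0,0,0,85]]' |f
python3 - <<'E'
from h import *
from plant import manip
from scipy.spatial.transform import Rotation as R
d=manip.snapshot("wrist");cv2.imwrite("pics/w3.png",d["img"]);np.savez("pics/w3.npz",**d)
o=manip.observe();M=R.from_rotvec(o["ee_rot"]).as_matrix();print(o["t"],o["ee_pos"],M,o["joint_positions"],np.degrees(np.arctan2(M[1,1],M[0,1])))
print(proj(d,[[.5224,-.2064,.2]]))
E
```

```text
ee_pos: [0.5231, -0.207, 0.3086] ft_force: [0.8, 0.2, 0.2] finger_gap: 0.0847 finger_force: 0.0 
ee_pos: [0.5229, -0.2054, 0.3082] ft_force: [-1.3, 0.0, -0.6] finger_gap: 0.0852 finger_force: 0.0 
ee_pos: [0.5234, -0.2055, 0.309] ft_force: [-0.1, -1.3, 0.5] finger_gap: 0.0853 finger_force: 0.0 
20.4 [ 0.5235 -0.2056  0.3093] [[ 0.2989  0.9543 -0.0018]
 [ 0.9543 -0.2989 -0.0001]
 [-0.0006 -0.0017 -1.    ]] [-0.73    0.309   1.2564  1.7337 -0.302   1.3224  0.2852] -17.39121414423623
[[277.0126 207.7766]]
```

View pics/w3.png

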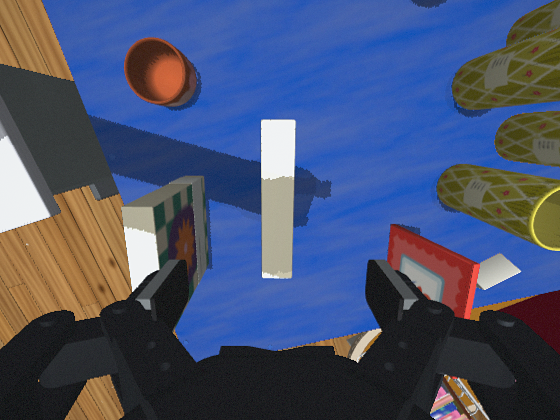

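The wrist view shows the notebook top between rows 119–278 and columns 262–294, upright in the image and well centred between the fingers (fingers at 165 and 390).

```bash
python3 - <<'E'
from h import *
d=np.load("pics/w3.npz")
c=ray(d,[[262,119],[294,119],[293,278],[262,278]],.2)*1000;print(c, c.mean(0), np.hypot(*(c[0]-c[3])[:2]))
print(ray(d,[[277.7,198.5]],.2)*1000)
t=np.load("pics/top0.npz");print(proj(t,c/1000))
E
```

```text
[[ 533.4172 -128.0333  200.    ]
 [ 559.4481 -136.1573  200.    ]
 [ 516.1958 -279.2453  200.    ]
 [ 487.0297 -270.1904  200.    ]] [ 524.0227 -203.4066  200.    ] 149.5341402658317
[[ 525.603  -198.2324  200.    ]]
[[342.9236 220.9222]
 [346.1719 209.2227]
 [412.3908 227.8745]
 [409.0994 241.2274]]
```

```bash
f(){ egrep 't:|pos|ft|gap|force' | tr '\n' ' '; echo; }
python3 -m handwheel '[[1,0,35,0,85],[0,0,35,0,75],[0,0,30,0,65],[0,0,22,0,60],[0,0,12,0,55],[0,0,5,0,50],[0,0,0,0,45]]' 50 |f
python3 -m handwheel '[[0,0,0,0,36],[0,0,0,0,33],[0,0,0,0,28],[0,0,0,0,25],[0,0,0,0,25],[0,0,0,0,25]]' |f
```

```text
t: 21.1 ee_pos: [0.5244, -0.2051, 0.1713] ee_rot: [-2.534, -1.858, 0.0] ft_force: [-0.6, -0.5, -0.6] finger_gap: 0.0452 finger_force: 0.0 
t: 21.7 ee_pos: [0.5253, -0.2054, 0.1727] ee_rot: [2.533, 1.856, 0.002] ft_force: [-1.3, 0.0, 5.6] finger_gap: 0.0282 finger_force: 49.6
```

```bash
f(){ egrep 't:|pos|ft|gap|force' | tr '\n' ' '; echo; }
python3 -m handwheel '[[0,0,-5,0,25],[0,0,-15,0,25],[0,0,-25,0,25],[0,0,-30,0,25],[0,0,-30,0,25],[0,0,-30,0,25],[0,0,-30,0,25],[0,0,-20,0,25],[0,0,-5,0,25],[0,0,0,0,25]]' |f
python3 -m handwheel '[[10,-2.5,0,0,25],[20,-5,0,0,25],[30,-7.4,0,0,25],[30,-7.4,0,0,25],[30,-7.4,0,0,25],[30,-7.4,0,0,25],[30,-7.4,0,0,25],[30,-7.4,0,0,25],[30,-7.4,0,0,25],[30,-7.4,0,0,25]]' |f
python3 -m handwheel '[[30,-7.4,0,0,25],[30,-7.4,0,0,25],[20,-5,0,0,25],[9.3,-2.5,0,0,25],[0,0,0,0,25]]' |f
python3 -m handwheel '[[0,0,0,-0.05,25],[0,0,0,-0.1,25],[0,0,0,-0.13,25],[0,0,0,-0.13,25],[0,0,0,-0.13,25],[0,0,0,-0.1,25],[0,0,0,-0.046,25],[0,0,0,0,25],[0,0,0,0,25]]' |f
python3 - <<'E'
from h import *
from plant import manip
from scipy.spatial.transform import Rotation as R
ims=[]
for n in("scene","top"):
    d=manip.snapshot(n);np.savez(f"pics/{n}3.npz",**d);ims.append(d["img"])
cv2.imwrite("pics/st3.png",np.hstack([ims[0][60:300,130:330],ims[1][60:300,130:330]]).repeat(2,0).repeat(2,1))
o=manip.observe();M=R.from_rotvec(o["ee_rot"]).as_matrix();print(o["t"],o["ee_pos"],M[:2,:2],np.degrees(np.arctan2(M[1,1],M[0,1])))
E
```

```text
t: 22.7 ee_pos: [0.5243, -0.205, 0.3616] ee_rot: [2.534, 1.857, 0.002] ft_force: [1.1, -0.1, -3.2] finger_gap: 0.0281 finger_force: 50.1 
t: 23.7 ee_pos: [0.5406, 0.0739, 0.3592] ee_rot: [-2.532, -1.856, 0.005] ft_force: [1.1, 0.9, -4.0] finger_gap: 0.0285 finger_force: 50.1 
t: 24.2 ee_pos: [0.5472, 0.1658, 0.3602] ee_rot: [2.531, 1.86, -0.003] ft_force: [-0.3, -0.4, -4.2] finger_gap: 0.0285 finger_force: 50.1 
t: 25.1 ee_pos: [0.5478, 0.1621, 0.3613] ee_rot: [-1.768, -2.597, 0.001] ft_force: [-0.3, 0.2, -4.3] finger_gap: 0.0285 finger_force: 50.1 
25.2 [0.5478 0.1632 0.3612] [[-0.3686  0.9296]
 [ 0.9296  0.3686]] 21.631797874854808
```

View pics/st3.png

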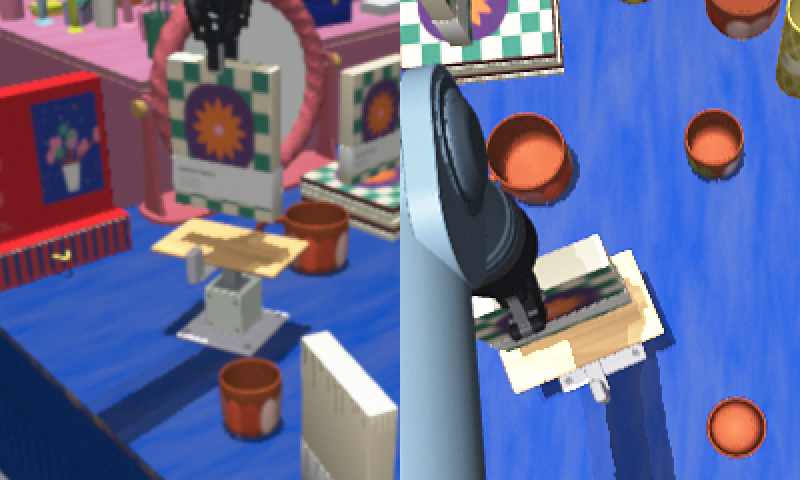

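Notebook hangs upright over the platform, parallel to it. Lowering gently.

```bash
f(){ egrep 'pos|ft' | tr '\n' ' '; echo; }
python3 -m handwheel '[[0,0,5,0,25],[0,0,10,0,25],[0,0,10,0,25],[0,0,10,0,25],[0,0,6,0,25],[0,0,4,0,25],[0,0,0,0,25],[0,0,0,0,25]]' |f
python3 -m handwheel '[[0,0,1,0,25],[0,0,0,0,25]]' |f
python3 -m handwheel '[[0,0,1,0,25],[0,0,0,0,25]]' |f
python3 -m handwheel '[[0,0,1,0,25],[0,0,0,0,25]]' |f
python3 -m handwheel '[[0,0,1,0,25],[0,0,0,0,25]]' |f
```

```text
ee_pos: [0.548, 0.1644, 0.3165] ft_force: [-0.3, -0.5, -3.9] 
ee_pos: [0.5479, 0.1645, 0.3156] ft_force: [-0.2, -0.3, -3.7] 
ee_pos: [0.5477, 0.1645, 0.3143] ft_force: [0.1, 0.1, -3.5] 
ee_pos: [0.5476, 0.1645, 0.3131] ft_force: [1.5, -0.2, -4.8] 
ee_pos: [0.5476, 0.1644, 0.3121] ft_force: [0.7, -0.2, -3.6]
```

```bash
f(){ egrep 'pos|ft' | tr '\n' ' '; echo; }
python3 -m handwheel '[[0,0,1,0,25],[0,0,0,0,25]]' |f
python3 -m handwheel '[[0,0,1,0,25],[0,0,0,0,25]]' |f
python3 -m handwheel '[[0,0,1,0,25],[0,0,0,0,25]]' |f
python3 -m handwheel '[[0,0,1,0,25],[0,0,0,0,25]]' |f
```

```text
ee_pos: [0.5476, 0.1645, 0.3111] ft_force: [0.1, 0.7, -3.7] 
ee_pos: [0.5476, 0.1645, 0.3101] ft_force: [-0.1, -0.5, -3.3] 
ee_pos: [0.5476, 0.1645, 0.3091] ft_force: [-0.2, 0.8, -4.3] 
ee_pos: [0.5476, 0.1645, 0.3081] ft_force: [0.0, -0.1, -3.5]
```

```bash
f(){ egrep 'pos|ft' | tr '\n' ' '; echo; }
python3 -m handwheel '[[0,0,1,0,25],[0,0,0,0,25]]' |f
python3 -m handwheel '[[0,0,1,0,25],[0,0,0,0,25]]' |f
python3 -m handwheel '[[0,0,0.7,0,25],[0,0,0,0,25]]' |f
```

```text
ee_pos: [0.5478, 0.1644, 0.3074] ft_force: [0.4, 0.6, -3.3] 
ee_pos: [0.5481, 0.1645, 0.3071] ft_force: [-0.8, -0.6, 1.4] 
ee_pos: [0.5483, 0.1645, 0.3069] ft_force: [-1.7, 0.4, 6.5]
```

Contact. Ease off slightly, release, retreat straight up, then check.

```bash
f(){ egrep 't:|pos|ft|gap|force' | tr '\n' ' '; echo; }
python3 -m handwheel '[[0,0,-0.6,0,25],[0,0,0,0,25]]' |f
python3 -m handwheel '[[0,0,0,0,30],[0,0,0,0,34],[0,0,0,0,40],[0,0,0,0,48],[0,0,0,0,56],[0,0,0,0,65],[0,0,0,0,70]]' |f
python3 -m handwheel '[[0,0,-10,0,75],[0,0,-25,0,80],[0,0,-30,0,80],[0,0,-30,0,80],[0,0,-20,0,80],[0,0,-5,0,80],[0,0,0,0,80],[0,0,0,0,80],[0,0,0,0,80]]' |f
python3 - <<'E'
from h import *
from plant import manip
o=manip.observe();print(o["t"],o["ee_pos"])
d=manip.snapshot("wrist");w=d["img"];cv2.imwrite("pics/a.png",w)
d=manip.snapshot("scene");s=d["img"]
cv2.imwrite("pics/end.png",np.hstack([s[60:270,130:330].repeat(2,0).repeat(2,1),w[:,80:480]]))
E
```

```text
t: 28.4 ee_pos: [0.5482, 0.1645, 0.3069] ee_rot: [1.762, 2.601, 0.001] ft_force: [-1.2, -0.9, 5.3] finger_gap: 0.0285 finger_force: 51.1 
t: 29.1 ee_pos: [0.5477, 0.1645, 0.3061] ee_rot: [1.762, 2.601, -0.0] ft_force: [0.0, 0.1, -0.9] finger_gap: 0.0704 finger_force: 0.0 
t: 30.0 ee_pos: [0.5469, 0.1645, 0.4247] ee_rot: [-1.761, -2.6, 0.003] ft_force: [-1.0, 1.0, -0.1] finger_gap: 0.0802 finger_force: 0.0 
30.0 [0.5469 0.1645 0.4247]
```

View pics/end.png

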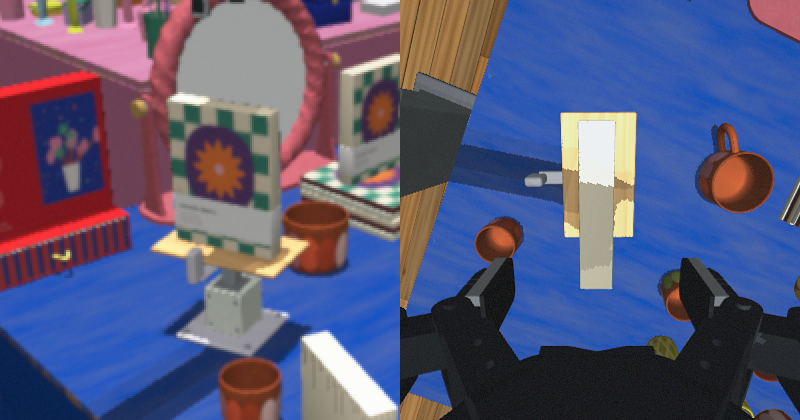

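The notebook stands upright on the raised platform. Last check: lengthwise centring from the wrist view (book top rows 120–290, columns 579–614; platform rows 112–237, columns 561–635).

```bash
python3 - <<'E'
from h import *
from plant import manip
d=manip.snapshot("wrist")
b=ray(d,[[579-320,120],[615-320,120],[579-320,290],[612-320,290]],.3345)[:,:2].mean(0)*1000
p=ray(d,[[561-320,112],[637-320,112],[561-320,237],[635-320,237]],.1345)[:,:2]*1000
p=p.mean(0)
u=np.array([.9285,.371]);n=np.array([-.371,.9285]);print(b,p,(b-p)@u,(b-p)@n)
E
```

```text
[545.8173 164.8251] [548.7701 164.5399] -2.6358485139962764 1.3603277833616465
```

Centred to within 3 mm. Handing in.

```bash
python3 -c "
from plant import manip
print(manip.close_job())"
```

```text
the job is handed in; nothing more can be done
None
```

The stand was raised three clicks and rests on its pawl, the notebook stands upright within about 3 mm of the platform's middle by my last camera check, both are let go, and the job is handed in at about 30 s; no verdict was returned.

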